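# Unclamp the sampler board, slide it out to its line and hold it for the leg

## Task

We are fitting the support leg under the sampler board: swing the red toggle clamp handle right back so the clamp lets go of the board and stands open, then slide the board straight out by its blue bow handle until the red line across it lies over the outer (blue) edge of the base unit. More than half of the board then hangs out and it would tip, so finish still holding it: keep it level, lying flat on the unit, at the line, do not let go, and leave the leg, flask, bottle and tip box standing where they are.

Things in the scene. Friction and masses are not known exactly. Their poses are not given: they have to be found in the camera images.
- stand: Sampler base unit, fixed: beige and slate box 200 (x) x 400 (y) x 90 mm high, grey top. Origin: centre of its underside on the bench, z up. Its +y is OUTWARD, the way the board slides. Two guide strips on top, 7 mm high, run along y 154 mm apart and keep the board straight (2 mm play each side). The toggle clamp stands on the rear (-y) end of the top.
- edge (a point): Middle of the top edge of the unit's outer end face, marked by a blue lip: (0, 200, 90) mm in the unit's frame, same axes as the unit. The red line must come over this edge.
- board: Slide-out board, loose, flat on the unit's top between the guides: white laminate, 150 (x) x 340 (y) x 10 mm, 0.65 to 0.95 kg, 3 to 10 N to slide. Origin: centre of its underside, +y outward like the unit's; it balances within 10 mm of there. An aluminium disc 52 mm across, for the leg, is on top near the outer end. It starts 16 to 48 mm past the edge, held down by the clamp.
- mark (a point): The red line right across the board (4 mm wide), at its underside: 22 mm behind the board's middle, so 192 mm from its outer end. Same axes as the board. With the line at the edge, the balance point is about 30 mm past the edge.
- bow (a point): Middle of the bar of the blue bow handle on the board: a round bar 12 mm thick lying along the board's x, 96 mm between its two posts, its centre 34 mm above the board's top face, 95 mm behind the board's middle (73 mm behind the red line). Can be gripped from above with the fingers closing along y.
- clamp_grip (a point): Centre of the clamp's red handle grip, a round bar 15 mm thick; its round end is 30 mm beyond this point. Clamped, it stands up, leaning 15 degrees outward, this point 138 mm above the unit's top. It turns about an axis along the unit's x; gripped from above with the fingers closing along that x, it pivots between the pads.
- clamp_pivot (a point): Point on the clamp by its arm's pivot pin: (0, -144, 116) mm in the unit's frame. As the clamp opens, clamp_grip runs on a circle of radius 115 mm about this point in the unit's y-z plane: from 77 degrees (0 = outward +y, 90 = up) over the top, back and down to 165 degrees. It takes 2 to 8 N and stays where it is left.
- clamp_arm (a joint): Angle (rad) of the clamp's arm, the steel bar whose rubber foot presses on the board's rear end (about 25 N): 0 (to 0.06) clamped, growing as it swings up and back with the handle (handle at 90, 120, 150, 165 degrees on its circle: arm about 0.06, 0.5, 1.1, 1.5). Fully open at 1.5; above 1.2 counts as open.
- leg: Aluminium support leg standing on the bench on its rubber foot: tube 22 mm across, 48 mm flange on top, 81 mm high; leave it standing. Origin: centre of its underside. It or one of the next three stands beside where the board comes out, clear of it.
- flask: Glass conical flask, 84 mm across its base, 130 mm high; leave it standing. Origin: centre of its underside.
- bottle: White plastic bottle with a blue cap, 54 mm across, 115 mm high; leave it standing. Origin: centre of its underside.
- tipbox: Box of pipette tips, clear with a pink lid, 118 x 82 x 67 mm; leave it standing. Origin: centre of its underside.

How it is judged (in metres and radians):
On the way:
1. The clamp is swung open (arm above 1.2 rad) with the board still where it was (within 20 mm) (value of joint clamp_arm above 1.2 rad and distance of board from where it was at the start of the episode below 0.02 m), for 0.2 s.
At the end, for the whole second after the job is handed in: Clamp arm above 1.2 rad; red line within 6 mm of the unit's outer edge, board between the guides (8 mm), on the unit's top (4 mm), level (0.035 rad), at rest, held by the fingers (over 0.5 N), touching no leg, flask, bottle or tip box (value of joint clamp_arm above 1.2 rad and y of mark in the frame of edge between -0.006 and 0.006 m and z of mark in the frame of edge between -0.004 and 0.004 m and x of mark in the frame of edge between -0.008 and 0.008 m and angle between board's own z axis and vertical below 0.035 rad and linear speed of board below 0.01 m/s and contact force between the fingers and board above 0.5 N and contact force between board and flask below 0.1 N and contact force between board and tipbox below 0.1 N and contact force between board and bottle below 0.1 N and contact force between board and leg below 0.1 N); the arm keeps its last pose, push and grip.
It fails at once if the board tips or is tilted by more than 0.1 rad (6 degrees) (angle between board's own z axis and vertical above 0.1 rad).
It fails at once if the flask is moved more than 20 mm or tipped (distance of flask from where it was at the start of the episode above 0.02 m or angle between flask's own z axis and vertical above 0.3 rad).
It fails at once if the tip box is moved more than 20 mm or tipped (distance of tipbox from where it was at the start of the episode above 0.02 m or angle between tipbox's own z axis and vertical above 0.3 rad).
It fails at once if the bottle is moved more than 20 mm or tipped (distance of bottle from where it was at the start of the episode above 0.02 m or angle between bottle's own z axis and vertical above 0.3 rad).
It fails at once if the support leg is moved more than 20 mm or tipped (distance of leg from where it was at the start of the episode above 0.02 m or angle between leg's own z axis and vertical above 0.3 rad).
It also fails if it takes over 58 s, if anything falls off the work surface, if the arm or the gripper's body presses on something with over 40 N, if the wrist force passes 120 N, or if a joint passes its speed limit or range.

## Robot

A 6-joint arm with a two-finger parallel gripper is mounted at the origin on the work surface. World frame = base frame: x ahead of the robot, y to its left, z up, the work surface at z = 0. Lengths are in m, angles in degrees, forces in N, time in s.
With the tool pointing down it reaches from about 0.3 to 0.85 m from the base axis. Payload 5.4 kg.
Tool frame: the origin (TCP) lies between the finger pads; the fingertips stand manip.tips_ahead ahead of it and the grasp point (between the pads) lies 5 mm behind it (manip.tips_ahead is the distance from the TCP to the fingertips, in m); z points along the fingers, y is the line along which they close (so a half turn about z gives the same grasp; the last joint's range is limited). The gripper opens to 85 mm and grips with 20 to 120 N. Pads are 22 mm wide; open, the fingers measure 114 mm over their backs; the gripper's body (76 mm by 85 mm) begins 54 mm behind the grasp point. The pads swing forward as they close: fully open they stand 13 mm farther back than shut.
Start: joints at [-84.803, 9.076, 91.501, -0, 79.423, -12.038], TCP at [0.17, -0.549, 0.245] pointing down, gripper open.
Joint ranges: [-166.64, 166.64], [-54.1, 131.32], [10.49, 154.53], [-73.88, 253.88], [9.74, 151.15], [-171.62, 171.62]. Speed limits (degrees/s): [147.25, 147.25, 180, 180, 180, 180].

## Interface

Orientations are given as a 3x3 rotation matrix whose columns are the frame's x, y, z axes.
In Python, from bench import manip gives the robot as it stands.
- The arm moves only by the tool shift_gripper, called after "Request:" as name(argument=value, ...) on one line, values as JSON. Schema: {"type":"object","properties":{"rows":{"type":"array","items":{"type":"array","items":{"type":"array","items":{"type":"number"},"minItems":4,"maxItems":4},"minItems":1,"maxItems":10},"minItems":1,"maxItems":1},"jaw":{"type":"number"},"only":{"type":"string"},"quiet":{"type":"boolean"},"lines":{"type":"string"}},"required":["rows"],"additionalProperties":false}. rows is a list that holds a single list of rows (three levels of brackets), with 1 to 10 rows, each of 4 numbers: dx, dy, dz in normalised numbers (1 is 40 cm), then a turn about the tool's z in parts of the range, where 1.0 means 360 degrees; each row is the pose to reach, as a shift and turn from the pose commanded when the call began, along the tool's axes at that moment; what a row does not reach only later rows make up. A row lasts 1/8 s, in which the tool goes at most 0.0625 m and 10.7 degrees, less where a joint would pass 70% of its speed; a pose out of reach is approached as far as the arm can. jaw is the finger opening in m, set as the call begins (left out keeps the last). The fingers move at their own pace and stop on an object; the grip force is fixed at half the most. Time passes only in rows, so rows that do not move let the fingers close. The tool returns the time, the measured TCP pose, the force, the opening and the grip force at its end. only (a regular expression) keeps the lines of the reply that match it, lines (a string "A,B") keeps lines A to B, and quiet returns only ok. Shift and turn numbers lie between -1 and 1, and a call with a number outside is refused. Input that does not fit is refused with a message, and nothing moves.
- manip.sense(): the state, without advancing time (a new reading comes with each control period).
- manip.camera(name): name is "scene" or "top" or "wrist"; returns the picture (420x560x3 uint8, red, green, blue); there is no depth.
- manip.calibration(name): a dict with "camera_matrix" (3x3 intrinsics, pixels), "D" ([k1, k2, p1, p2, k3] as OpenCV has them; the pictures are not rectified), "eye" and "rotation" of the camera in the world; the wrist camera has in their place "tool_from_camera" (4x4, takes a point from camera to tool coordinates, whose origin is the TCP and whose axes are the flange's). Camera axes: x right, y up, looking along -z (the intrinsics and any distortion apply to the point x, -y, -z); pixel columns grow to the right and rows downward; lengths in m; the calibration is good to about 2 mm. A picture is of the moment at which its call begins: read the wrist's pose just before it. calibration takes no time and is no camera call.
- manip.sign_off(): hands the job in; it is judged then, once.
The state is a dict: "t": time; "q": joint angles; "dq": joint speeds; "effort": joint torques, N m; "tool_pos": TCP position; "tool_rot": TCP orientation; "contact_force": force on the tool from outside, world axes, zero at the start; "torque": the same for the moment, N m; "width": finger opening in m; "grip_force": force on a finger pad.
Only numpy, scipy, OpenCV 4.12 (cv2) and the standard library are available. Lean on these libraries where they do the work, as an engineer would, in place of code of your own. Each camera call takes 0.05 s, during which the arm holds its last target. There are 200 camera calls.

## Working session

There is one attempt and no reset: what is moved stays moved. The work goes in short steps, Python scripts to look and compute and a tool call to move; the robot and the scene stay as the last step left them, time stands still between calls to the robot, and variables do not carry over. Pictures are saved under pics/ and viewed, at most 10 in all, crops included, and the job is handed in when it is done.

```bash
ls; mkdir -p pics; python3 - <<'E'
from bench import manip
import cv2,numpy as np
s=manip.sense();print(s['t'],s['tool_pos'],s['tool_rot'],s['width'],manip.tips_ahead)
ims=[]
for n in("scene","top"):
    im=manip.camera(n);cv2.imwrite(f'pics/{n}0.png',im[:,:,::-1]);c=manip.calibration(n);print(n,c)
im=manip.camera('wrist');cv2.imwrite('pics/wrist0.png',im[:,:,::-1]);print(manip.calibration('wrist'))
E
```

```text
bench.py
pics
0.0 [ 0.17025022 -0.54859396  0.24429169] [[ 9.55112609e-01  2.96242902e-01 -2.17982390e-04]
 [ 2.96242757e-01 -9.55110713e-01  1.93763958e-03]
 [ 3.65814656e-04 -1.91523969e-03 -9.99998099e-01]] 0.08530437454471415 0.014
scene {'camera_matrix': array([[460.98264683,   0.        , 288.68279121],
       [  0.        , 460.98264683, 206.27635959],
       [  0.        ,   0.        ,   1.        ]]), 'D': array([0.03083513, 0.        , 0.        , 0.        , 0.        ]), 'eye': array([ 1.0688548 , -0.45539357,  0.8496903 ]), 'rotation': array([[ 0.69664514, -0.49262515,  0.52154195],
       [ 0.71721965,  0.46122994, -0.52236281],
       [ 0.0167783 ,  0.73796165,  0.67463404]])}
top {'camera_matrix': array([[459.50439912,   0.        , 291.46305595],
       [  0.        , 459.50439912, 206.70388467],
       [  0.        ,   0.        ,   1.        ]]), 'D': array([-0.03298806,  0.        ,  0.        ,  0.        ,  0.        ]), 'eye': array([0.39632543, 0.06773185, 1.07446041]), 'rotation': array([[ 0.01549767,  0.9907943 , -0.13448594],
       [-0.99981428,  0.01381491, -0.01343676],
       [-0.01145516,  0.13466921,  0.9908244 ]])}
{'camera_matrix': array([[363.27485438,   0.        , 274.56350661],
       [  0.        , 363.27485438, 208.96353697],
       [  0.        ,   0.        ,   1.        ]]), 'D': array([-0.01313275,  0.        ,  0.        ,  0.        ,  0.        ]), 'tool_from_camera': array([[ 1.06788494e-03,  9.53993695e-01,  2.99824765e-01,
         7.49691522e-02],
       [ 9.99999315e-01, -8.74886634e-04, -7.77947325e-04,
        -5.21299714e-04],
       [-4.79844164e-04,  2.99825390e-01, -9.53993975e-01,
        -1.27964349e-01],
       [ 0.00000000e+00,  0.00000000e+00,  0.00000000e+00,
         1.00000000e+00]])}
```

View pics/scene0.png

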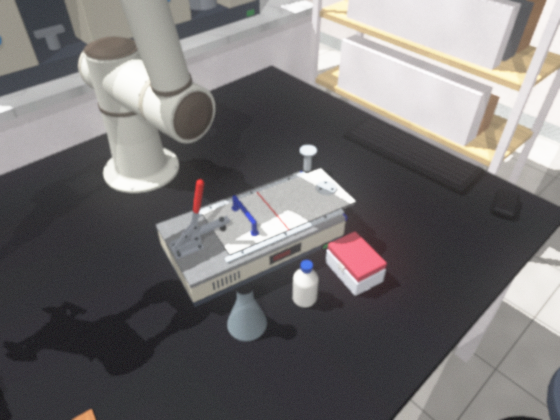

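View pics/top0.png

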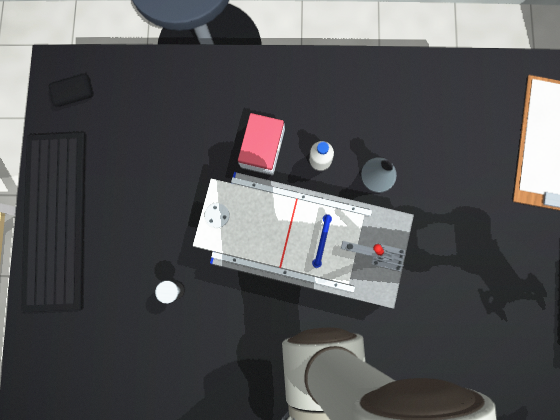

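The scene view shows the red handle around (198,195), bow (235,203)–(254,233), and line (258,193)–(290,232). The top view shows the handle knob at (378,249), bow (327,218)–(317,263), line (297,199)–(281,267), and blue lips at (235,177) and (211,261). The leg stands at (167,292), clear of the board's path.

```bash
cat > h.py <<'E'
import cv2,numpy as np
from bench import manip
def ray(name,px,cal=None,pose=None):
    c=manip.calibration(name)
    n=cv2.undistortPoints(np.array(px,float).reshape(-1,1,2),c['camera_matrix'],c['D']).reshape(-1,2)
    d=np.c_[n[:,0],-n[:,1],-np.ones(len(n))]
    if name=='wrist':
        T=c['tool_from_camera'];p,R=pose;return p+R@T[:3,3],d@(R@T[:3,:3]).T
    return c['eye'],d@c['rotation'].T
def plane(o,d,z): return o+d*((z-o[2])/d[:,2])[:,None]
def tri(o1,d1,o2,d2):
    r=[]
    for a,b in zip(d1,d2):
        a=a/np.linalg.norm(a);b=b/np.linalg.norm(b)
        t=np.linalg.lstsq(np.c_[a,-b],o2-o1,rcond=None)[0];p,q=o1+t[0]*a,o2+t[1]*b
        r.append(np.r_[(p+q)/2,np.linalg.norm(p-q)])
    return np.array(r)
def masks(im):
    h=cv2.cvtColor(im,cv2.COLOR_RGB2HSV);H,S,V=cv2.split(h)
    red=(((H<8)|(H>172))&(S>120)&(V>70)).astype(np.uint8)
    blue=((H>108)&(H<130)&(S>120)&(V>50)).astype(np.uint8)
    return red,blue
def blobs(m,amin=8):
    n,l,st,ce=cv2.connectedComponentsWithStats(m)
    out=[]
    for i in range(1,n):
        if st[i,4]<amin: continue
        p=np.argwhere(l==i)[:,::-1].astype(float);c=p.mean(0)
        u=np.linalg.svd(p-c,full_matrices=False)[2][0];t=(p-c)@u
        w=np.abs((p-c)@np.array([-u[1],u[0]])).max()
        out.append((st[i,4],c.round(1),(c+u*t.min()).round(1),(c+u*t.max()).round(1),round(w,1)))
    return out
E
python3 - <<'E'
from h import *
for n in('scene','top'):
    im=cv2.imread(f'pics/{n}0.png')[:,:,::-1].copy()
    for k,m in zip(('red','blue'),masks(im)):
        print(n,k)
        for b in blobs(m): print('  ',*b)
a=cv2.imread('pics/top0.png')[160:320,170:430];b=cv2.imread('pics/scene0.png')[150:300,140:380]
cv2.imwrite('pics/c1.png',np.vstack([cv2.resize(a,(480,295),interpolation=2),cv2.resize(b,(480,300),interpolation=2)]))
E
```

```text
scene red
   260 [197.7 194.4] [200.  178.7] [195.1 212. ] 4.3
   1462 [357.5 255.6] [332.3 239. ] [381.2 271.3] 19.8
scene blue
   153 [242.7 209.9] [231.6 197.2] [256.  225.2] 6.0
   21 [253.8 232.1] [253.6 229. ] [253.9 234.1] 2.2
   124 [306.1 265.2] [300.  265.6] [312.1 264.8] 5.9
top red
   1802 [260.4 140.9] [267.3 115.8] [253.6 165.7] 18.1
   120 [287.6 234.8] [296.4 198.8] [279.7 266.9] 0.9
   82 [378.3 249.2] [374.9 244.9] [382.  253.8] 4.1
top blue
   102 [322.1 147.5] [323.  141.7] [321.2 153.2] 5.8
   16 [233.9 174.1] [234.6 171.1] [233.3 176.8] 1.4
   331 [322. 241.] [328.2 214.8] [315.8 267.2] 4.9
   18 [211.1 260.6] [211.7 257.7] [210.4 263.9] 1.4
```

View pics/c1.png

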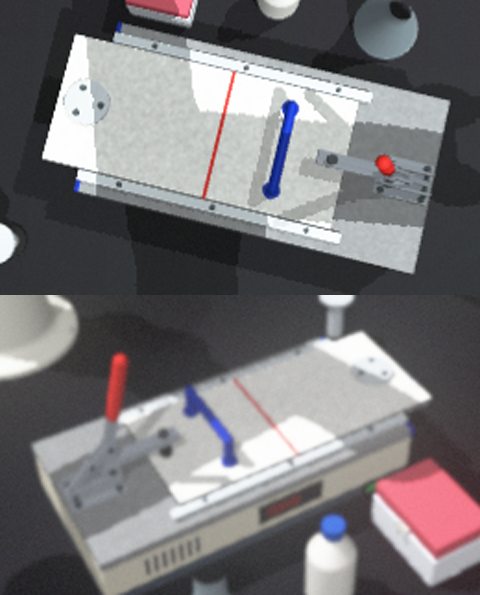

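The crops show the bow bar ends at about (235,199)/(254.5,222.5) in the scene view and (327.6,218)/(316.8,263) in the top view. The clamp is closed and the handle stands up.

```bash
python3 - <<'E'
from h import *
np.set_printoptions(precision=4,suppress=True)
T=lambda a,b:tri(*ray('top',a),*ray('scene',b))
print('bow ends',T([[327.6,218],[316.8,263]],[[235,199],[254.5,222.5]]))
# handle: tip end in top (blob centre) with scene tip; 
print('handle tip',T([[378.3,249.2]],[[199.7,182]]))
print('line tri',T([[296.4,198.8],[279.7,266.9]],[[290,232],[258,193]]))
L=plane(*ray('top',[[296.4,198.8],[279.7,266.9],]),.1);print('line z.1',L)
E_=plane(*ray('top',[[234.2,171.2],[210.2,264.0]]),.09);print('lip',E_, np.linalg.norm(E_[0]-E_[1]))
cor=plane(*ray('top',[[170+449/1.846,160+101/1.846],[170+414/1.846,160+273/1.846]]),.09);print('rear corners',cor)
for nm,A in(('line',L),('lip',E_),('rear',cor)):
    v=A[0]-A[1];print(nm,np.degrees(np.arctan2(v[1],v[0])),np.linalg.norm(v))
m=E_.mean(0)-cor.mean(0);print('axis',np.degrees(np.arctan2(m[1],m[0]))-90,np.linalg.norm(m))
# unit frame
a=np.radians((np.degrees(np.arctan2(*(L[0]-L[1])[1::-1])))) ;print('yaw',np.degrees(a))
E
```

```text
bow ends [[ 0.4834 -0.0048  0.2005  0.0367]
 [ 0.4248  0.0408  0.0553  0.0445]]
handle tip [[ 0.434  -0.076   0.2551  0.0015]]
line tri [[0.5477 0.0714 0.0924 0.002 ]
 [0.4007 0.1041 0.0987 0.0009]]
line z.1 [[0.5458 0.0706 0.1   ]
 [0.4004 0.1037 0.1   ]]
lip [[0.6067 0.2077 0.09  ]
 [0.4042 0.2526 0.09  ]] 0.2074047815845615
rear corners [[ 0.5162 -0.1817  0.09  ]
 [ 0.3185 -0.1382  0.09  ]]
line -12.820813939877992 0.14916451465499253
lip -12.492091541148676 0.2074047815845615
rear -12.39194985478335 0.2024431601675438
axis -12.725398191016666 0.39989050268022874
yaw -12.820813939877992
```

Careful with the scale: shifts go in shares of 40 cm and turns go in shares of 360 degrees. That gives: 0.36 m / 0.4 = 0.9, -0.12 m / 0.4 = -0.3, -60.2 degrees / 360 = -0.1672.

Request:
shift_gripper(rows=[[[0.05, -0.05, -0.125, -0.0139], [0.125, -0.125, -0.225, -0.0389], [0.225, -0.2125, -0.3, -0.0639], [0.325, -0.3075, -0.3, -0.0889], [0.425, -0.4, -0.3, -0.1139], [0.525, -0.5, -0.3, -0.1389], [0.625, -0.6, -0.3, -0.1611], [0.725, -0.7, -0.3, -0.1672], [0.825, -0.8, -0.3, -0.1672], [0.9, -0.8625, -0.3, -0.1672]]], jaw=0.085)

```text
t: 1.4
tool_pos: [0.4125, -0.1108, 0.3653]
tool_rot: [[0.216, 0.976, 0.0], [0.976, -0.216, 0.0], [0.0, 0.0, -1.0]]
contact_force: [0.7, -0.8, 0.3]
width: 0.0847
grip_force: 0.0
```

```bash
python3 - <<'E'
from h import *
np.set_printoptions(precision=4,suppress=True)
print('bow ends',tri(*ray('top',[[327.6,218],[316.8,263]]),*ray('scene',[[254.5,222.5],[235,199]])))
s=manip.sense();print(s['t'],s['tool_pos'],s['tool_rot'],s['q'])
im=manip.camera('wrist');cv2.imwrite('pics/w1.png',im[:,:,::-1])
for k,m in zip(('red','blue'),masks(im)):
    for b in blobs(m,30): print(k,*b)
E
```

```text
bow ends [[0.5018 0.0061 0.1341 0.0009]
 [0.4092 0.027  0.131  0.0003]]
1.4 [ 0.4125 -0.1108  0.3653] [[ 0.2159  0.9764  0.0003]
 [ 0.9764 -0.2159  0.0001]
 [ 0.0001  0.0003 -1.    ]] [-31.3451 -16.7795 102.6973   0.0113  94.0695 -18.8756]
red 491 [294.9 153.9] [302.3 142.2] [287.  166.3] 10.9
blue 1865 [290.8  29.8] [232.   29.7] [350.  30.] 14.3
```

View pics/w1.png

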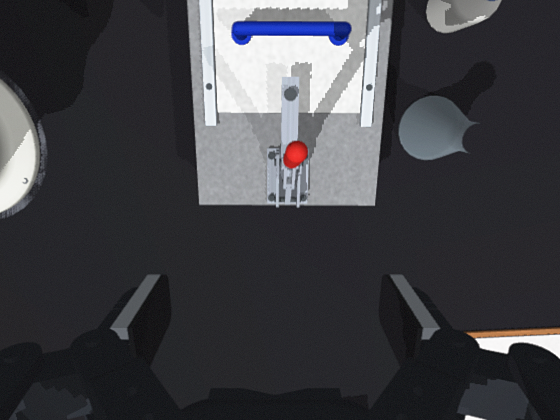

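The wrist view shows the handle knob at (295,153), the bow at (232–350,30) square to the tool, and the flask off to the right at (435,128).

```bash
python3 - <<'E'
from h import *
np.set_printoptions(precision=4,suppress=True)
s=manip.sense();P=(s['tool_pos'],s['tool_rot'])
o,d=ray('wrist',[[296,152]],pose=P)
tip=tri(o,d,*ray('top',[[378.3,249.2]]));print('tip w/top',tip)
print('tip w/scene',tri(o,d,*ray('scene',[[199.7,182]])))
print('tip plane .252',plane(o,d,.252))
a=np.radians(-12.65);u=np.array([-np.sin(a),np.cos(a)]);x=np.array([np.cos(a),np.sin(a)])
edge=np.array([.5054,.2302]);c=edge-.2*u;bow=np.array([.4555,.0166])
print('center',c,'bow in unit',(bow-c)@x,(bow-c)@u)
rb=plane(*ray('wrist',[[199,205],[376,205]],pose=P),.09);print('rear corners',rb,'mid in unit',(rb.mean(0)[:2]-c)@x,(rb.mean(0)[:2]-c)@u)
R=np.array(P[1]);
g=np.r_[c-.118*u,.228];print('grip model',g,'tool shift',R.T@(g-P[0]))
t=tip[0,:3];g2=t-np.r_[.0078*u,.027];print('grip meas',g2,R.T@(g2-P[0]))
bl=plane(*ray('wrist',[[232,30],[350,30]],pose=P),.134);print('bow wrist',bl,bl.mean(0))
E
```

```text
tip w/top [[ 0.429  -0.0501  0.3957  0.0049]]
tip w/scene [[ 0.4337 -0.0726  0.253   0.0041]]
tip plane .252 [[ 0.4349 -0.0711  0.252 ]]
center [0.4616 0.0351] bow in unit -0.0019114380036086107 -0.01934291965951019
rear corners [[ 0.3178 -0.133   0.09  ]
 [ 0.5185 -0.1767  0.09  ]] mid in unit -0.0008387971216586328 -0.19478396274093476
grip model [ 0.4358 -0.0801  0.228 ] tool shift [0.0314 0.0153 0.1373]
grip meas [ 0.4273 -0.0578  0.3687] [ 0.0518  0.0023 -0.0034]
bow wrist [[0.4035 0.0303 0.134 ]
 [0.5074 0.0078 0.134 ]] [0.4555 0.0191 0.134 ]
```

Converted, 0.142 m / 0.4 = 0.355, 0.13 m / 0.4 = 0.325.

Request:
shift_gripper(rows=[[[0.045, 0.0175, 0.05, 0], [0.09, 0.0363, 0.125, 0], [0.09, 0.0363, 0.2, 0], [0.09, 0.0363, 0.275, 0], [0.09, 0.0363, 0.325, 0], [0.09, 0.0363, 0.355, 0], [0.09, 0.0363, 0.355, 0]]], jaw=0.085)

```text
t: 2.33
tool_pos: [0.4335, -0.0809, 0.2227]
tool_rot: [[0.218, 0.976, -0.001], [0.976, -0.218, 0.001], [0.0, -0.002, -1.0]]
contact_force: [-0.1, 0.9, 0.3]
width: 0.0849
grip_force: 0.0
```

```bash
python3 - <<'E'
from h import *
for n in('wrist','scene'):
    im=manip.camera(n);cv2.imwrite(f'pics/{n}2.png',im[:,:,::-1])
a=cv2.imread('pics/wrist2.png');b=cv2.imread('pics/scene2.png')[120:270,120:320]
cv2.imwrite('pics/c2.png',np.hstack([cv2.resize(a,(400,300)),cv2.resize(b,(400,300))]))
E
```

```text
(no output)
```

View pics/c2.png

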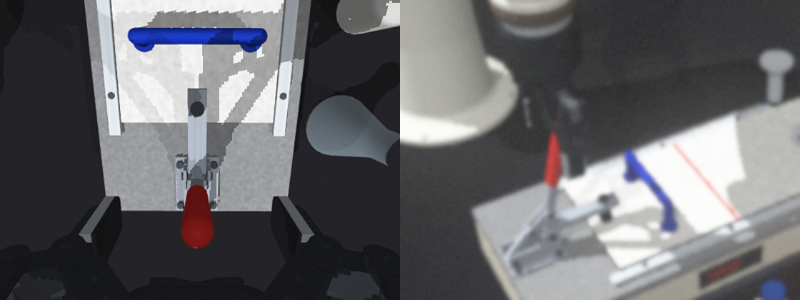

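The red handle stands centred between the fingers (column 197 of the left half), so I close now.

Request:
shift_gripper(rows=[[[0, 0, 0, 0], [0, 0, 0, 0], [0, 0, 0, 0], [0, 0, 0, 0], [0, 0, 0, 0], [0, 0, 0, 0]]], jaw=0.0)

```text
t: 3.18
tool_pos: [0.434, -0.081, 0.2236]
tool_rot: [[0.218, 0.976, 0.0], [0.976, -0.218, -0.0], [0.0, 0.0, -1.0]]
contact_force: [-1.1, 0.1, 3.0]
width: 0.0134
grip_force: 58.4
```

Converted, -0.0834 m / 0.4 = -0.2085, -0.0745 m / 0.4 = -0.1863.

Request:
shift_gripper(rows=[[[-0.0175, 0, -0.0038, 0], [-0.0395, 0, -0.0063, 0], [-0.0648, 0, -0.0073, 0], [-0.0898, 0, -0.0063, 0], [-0.1145, 0, -0.003, 0], [-0.139, 0, 0.0025, 0], [-0.163, 0, 0.01, 0], [-0.1863, 0, 0.0195, 0], [-0.2085, 0, 0.0313, 0], [-0.2085, 0, 0.0313, 0]]])

```text
t: 4.42
tool_pos: [0.4152, -0.1623, 0.2098]
tool_rot: [[0.219, 0.976, -0.001], [0.976, -0.219, 0.002], [0.002, -0.002, -1.0]]
contact_force: [2.1, 4.3, -2.9]
width: 0.0133
grip_force: 58.5
```

Converted, 0.0698 m / 0.4 = 0.1745, 0.0602 m / 0.4 = 0.1505.

Request:
shift_gripper(rows=[[[-0.021, 0, 0.0135, 0], [-0.041, 0, 0.0288, 0], [-0.0595, 0, 0.0455, 0], [-0.0765, 0, 0.064, 0], [-0.0918, 0, 0.084, 0], [-0.1053, 0, 0.1053, 0], [-0.1168, 0, 0.1275, 0], [-0.1263, 0, 0.1505, 0], [-0.134, 0, 0.1745, 0], [-0.134, 0, 0.1745, 0]]])

```text
t: 5.68
tool_pos: [0.4043, -0.2128, 0.1391]
tool_rot: [[0.219, 0.976, 0.001], [0.976, -0.219, 0.005], [0.005, -0.001, -1.0]]
contact_force: [5.3, 10.6, -3.1]
width: 0.0128
grip_force: 71.7
```

```bash
python3 - <<'E'
from h import *
im=manip.camera('scene');cv2.imwrite('pics/scene3.png',im[:,:,::-1])
im=manip.camera('wrist');cv2.imwrite('pics/wrist3.png',im[:,:,::-1])
a=cv2.imread('pics/wrist3.png');b=cv2.imread('pics/scene3.png')[120:270,120:320]
cv2.imwrite('pics/c3.png',np.hstack([cv2.resize(a,(400,300)),cv2.resize(b,(400,300))]))
E
```

```text
(no output)
```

View pics/c3.png

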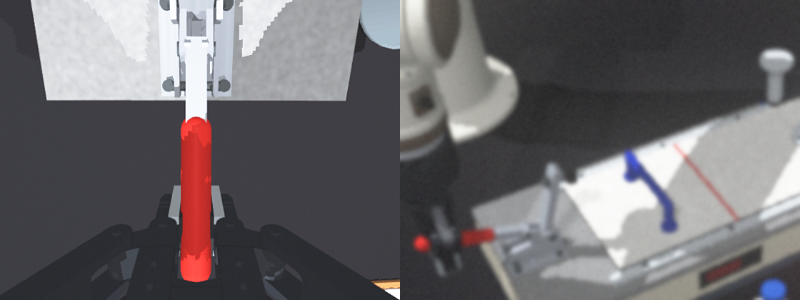

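The clamp is open: the steel arm stands upright at (552,170) and the handle lies back at (450,240). Next I release it and rise.

Converted, -0.2 m / 0.4 = -0.5, -0.16 m / 0.4 = -0.4, 10 degrees / 360 = 0.0278.

Request:
shift_gripper(rows=[[[0, 0, 0, 0], [0, 0, 0, 0], [0, 0, 0, 0], [0, 0, 0, 0], [0, 0, -0.05, 0], [0, 0, -0.15, 0], [0, 0, -0.275, 0], [0, 0, -0.4, 0], [0, 0, -0.5, 0], [0.075, 0, -0.5, 0.0278]]], jaw=0.085)

```text
t: 7.02
tool_pos: [0.4118, -0.1874, 0.3452]
tool_rot: [[0.39, 0.921, 0.006], [0.921, -0.39, -0.006], [-0.003, 0.008, -1.0]]
contact_force: [0.5, 1.0, -0.2]
width: 0.0849
grip_force: 0.0
```

Request:
shift_gripper(rows=[[[0.075, 0, 0, 0.0278], [0.15, 0, 0, 0.0556], [0.225, 0, 0, 0.0833], [0.3, 0, 0, 0.1111], [0.375, 0, 0, 0.1389], [0.45, 0, 0, 0.1667], [0.4875, 0, 0, 0.1944], [0.5, 0, 0, 0.2222], [0.5, 0, 0, 0.2222], [0.5, 0, 0, 0.2222]]])

```text
t: 8.28
tool_pos: [0.4874, -0.0011, 0.341]
tool_rot: [[0.977, -0.215, 0.0], [-0.215, -0.977, -0.0], [0.0, 0.0, -1.0]]
contact_force: [-0.1, -0.1, -0.4]
width: 0.0852
grip_force: 0.0
```

```bash
python3 - <<'E'
from h import *
np.set_printoptions(precision=4,suppress=True)
s=manip.sense();P=(s['tool_pos'],s['tool_rot']);print(s['t'],P[0],P[1],s['q'])
im=manip.camera('wrist');cv2.imwrite('pics/w4.png',im[:,:,::-1])
for k,m in zip(('red','blue'),masks(im)):
    for b in blobs(m,30): print(k,*b)
im=manip.camera('scene');cv2.imwrite('pics/s4.png',im[:,:,::-1])
a=cv2.imread('pics/w4.png');b=cv2.imread('pics/s4.png')[120:270,120:320]
cv2.imwrite('pics/c4.png',np.hstack([cv2.resize(a,(400,300)),cv2.resize(b,(400,300))]))
E
```

```text
8.275 [ 0.4874 -0.0011  0.341 ] [[ 0.9766 -0.2151  0.    ]
 [-0.2151 -0.9766 -0.0002]
 [ 0.0001  0.0002 -1.    ]] [-14.3609  -6.9469  97.0317  -0.0137  89.9114  88.0609]
red 6037 [86.  35.7] [33.1 15.6] [136.7  54.8] 46.8
red 436 [195.3 197.3] [191.2 131. ] [199.5 267.1] 1.8
red 1491 [499.9 218.7] [453.5 215.2] [546.1 222.2] 8.4
blue 268 [214.8   4.9] [199.8   4.1] [227.8   5.5] 7.2
blue 79 [ 48.6 109.3] [ 47.8 102.8] [ 49.3 116.3] 5.1
blue 1427 [263.9 205.2] [263.7 150. ] [264.1 264. ] 9.3
blue 39 [ 78.2 280.6] [ 77.1 276.7] [ 79.3 284.5] 2.5
```

View pics/c4.png

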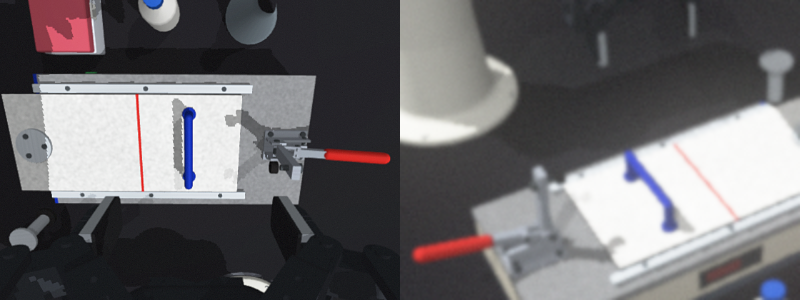

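The wrist view shows the open clamp, the line at (195,197), the bow at (264,205), and the lip ends at about (48,109) and (78,281). The board has not moved.

```bash
python3 - <<'E'
from h import *
np.set_printoptions(precision=4,suppress=True)
s=manip.sense();P=(s['tool_pos'],s['tool_rot']);R=P[1]
W=lambda px,z:plane(*ray('wrist',px,pose=P),z)
L=W([[191.2,131],[199.5,267.1]],.1);B=W([[263.7,150],[264.1,264]],.134);E=W([[47.5,102.8],[77.1,284.5]],.09)
Bt=tri(*ray('wrist',[[263.9,158],[263.9,256]],pose=P),*ray('scene',[[254.5,222.5],[235,199]]));print('bow tri',Bt)
u=np.array([.2190,.9757])
for n,A in(('line',L),('bow',B),('edge',E)):
    v=A[0]-A[1];m=A.mean(0);print(n,A,m,np.linalg.norm(v),np.degrees(np.arctan2(v[1],v[0])),'along',m[:2]@u)
print('line->edge',(E.mean(0)-L.mean(0))[:2]@u,'top est',(np.array([.5054,.2302])-np.array([.4731,.0872]))@u)
print('bow tool shift',R.T@(B.mean(0)-P[0]))
E
```

```text
bow tri [[0.5085 0.0026 0.1412 0.0021]
 [0.4105 0.0261 0.1322 0.0005]]
line [[0.5449 0.0709 0.1   ]
 [0.3986 0.1041 0.1   ]] [0.4717 0.0875 0.1   ] 0.15000156123100677 -12.808912403286117 along 0.18867522396537437
bow [[0.5153 0.0023 0.134 ]
 [0.4028 0.0278 0.134 ]] [0.4591 0.0151 0.134 ] 0.11542819660946665 -12.746861383241821 along 0.11524221458943489
edge [[0.6029 0.2071 0.09  ]
 [0.4032 0.2546 0.09  ]] [0.5031 0.2309 0.09  ] 0.20525242032548982 -13.382367566663886 along 0.33541429403792106
line->edge 0.1467390700725467 top est 0.14659879999999997
bow tool shift [-0.0311 -0.0097  0.207 ]
```

Converted, 0.2115 m / 0.4 = 0.5288, -0.031 m / 0.4 = -0.0775, 0.3 degrees / 360 = 0.0008.

Request:
shift_gripper(rows=[[[-0.0375, -0.0125, 0.1, 0.0008], [-0.0775, -0.0263, 0.225, 0.0008], [-0.0775, -0.0263, 0.325, 0.0008], [-0.0775, -0.0263, 0.425, 0.0008], [-0.0775, -0.0263, 0.5, 0.0008], [-0.0775, -0.0263, 0.5288, 0.0008], [-0.0775, -0.0263, 0.5288, 0.0008], [-0.0775, -0.0263, 0.5288, 0.0008]]], jaw=0.085)

```text
t: 9.38
tool_pos: [0.4606, 0.0159, 0.131]
tool_rot: [[0.975, -0.222, 0.003], [-0.222, -0.975, -0.001], [0.003, 0.0, -1.0]]
contact_force: [-0.7, 0.5, 1.0]
width: 0.0851
grip_force: 0.0
```

```bash
python3 - <<'E'
from h import *
for n in('wrist',):
    im=manip.camera(n);cv2.imwrite(f'pics/{n}5.png',im[:,:,::-1])
E
```

```text
(no output)
```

View pics/wrist5.png

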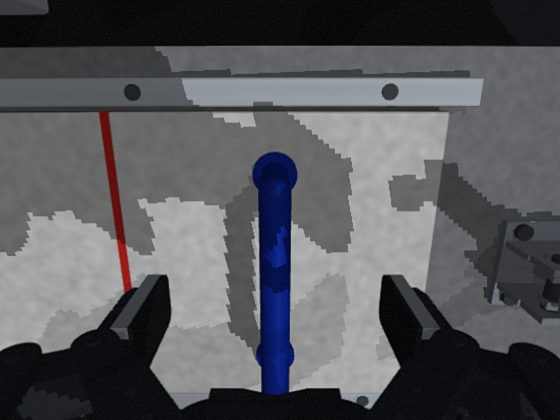

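The bow bar (column 275) lies midway between the pads, so I close on it.

Converted, 0.001 m / 0.4 = 0.0025.

Request:
shift_gripper(rows=[[[0, 0, 0, 0], [0, 0, 0.0025, 0], [0, 0, 0.0025, 0], [0, 0, 0.0025, 0], [0, 0, 0.0025, 0], [0, 0, 0.0025, 0], [0, 0, 0.0025, 0]]], jaw=0.0)

```text
t: 10.3
tool_pos: [0.4595, 0.0161, 0.1286]
tool_rot: [[0.975, -0.223, 0.0], [-0.223, -0.975, -0.0], [0.0, 0.0, -1.0]]
contact_force: [-1.2, -0.3, 3.4]
width: 0.0101
grip_force: 58.4
```

Converted, -0.1 m / 0.4 = -0.25, -0.096 m / 0.4 = -0.24.

Request:
shift_gripper(rows=[[[0, -0.0125, 0, 0], [0, -0.0375, 0, 0], [0, -0.075, 0, 0], [0, -0.1125, 0, 0], [0, -0.15, 0, 0], [0, -0.1875, 0, 0], [0, -0.22, 0, 0], [0, -0.24, 0, 0], [0, -0.25, 0, 0], [0, -0.25, 0, 0]]])

```text
t: 11.55
tool_pos: [0.4819, 0.1133, 0.1286]
tool_rot: [[0.975, -0.222, 0.0], [-0.222, -0.975, -0.001], [0.001, 0.001, -1.0]]
contact_force: [-0.4, -4.2, 1.9]
width: 0.0099
grip_force: 58.9
```

Request:
shift_gripper(rows=[[[0, -0.02, 0, 0], [0, -0.04, 0, 0], [0, -0.0575, 0, 0], [0, -0.07, 0, 0], [0, -0.075, 0, 0], [0, -0.075, 0, 0], [0, -0.075, 0, 0]]])

```text
t: 12.42
tool_pos: [0.4886, 0.1421, 0.1288]
tool_rot: [[0.975, -0.223, 0.0], [-0.223, -0.975, -0.002], [0.001, 0.002, -1.0]]
contact_force: [-0.9, -5.2, 3.6]
width: 0.0099
grip_force: 59.1
```

```bash
python3 - <<'E'
from h import *
np.set_printoptions(precision=4,suppress=True)
s=manip.sense();P=(s['tool_pos'],s['tool_rot']);print(P[0])
for n in('wrist','top','scene'):
    im=manip.camera(n);cv2.imwrite(f'pics/{n}6.png',im[:,:,::-1])
    for k,m in zip(('red','blue'),masks(im)):
        for b in blobs(m,6): print(n,k,*b)
a=cv2.imread('pics/wrist6.png');b=cv2.imread('pics/top6.png')[120:300,150:390]
c=cv2.imread('pics/scene6.png')[100:280,180:420]
cv2.imwrite('pics/c6.png',np.vstack([np.hstack([cv2.resize(a,(400,300)),cv2.resize(c,(400,300))]),cv2.resize(b,(400,300),interpolation=2).repeat(2,1)[:,200:600].repeat(2,1)[:,:800]]))
E
```

```text
[0.4886 0.1421 0.1288]
wrist red 1893 [115.1 216.5] [131.9 334.6] [ 99.7 107.6] 6.2
wrist red 63 [139.3 383.6] [140.8 378. ] [137.4 390.1] 4.0
wrist blue 373 [66.2 59.6] [63.3 43.2] [69.  75.9] 6.5
wrist blue 22 [ 74.  106.5] [ 69.  106.5] [ 79.  106.5] 0.5
wrist blue 7393 [274.8 264.8] [274.8 150. ] [274.9 394. ] 22.8
top red 1802 [260.4 140.9] [267.3 115.8] [253.6 165.7] 18.1
top red 36 [223.4 241.6] [220.8 252. ] [225.7 231.9] 0.8
top red 315 [431.8 265.6] [411.7 261.1] [452.2 270.1] 3.9
top blue 115 [322.5 147.5] [323.6 141.7] [321.5 153.3] 5.7
top blue 8 [234.2 173.4] [234.8 171.9] [233.7 174.9] 1.0
top blue 109 [257.1 244.9] [257.8 236.7] [256.6 252. ] 4.3
scene red 1517 [357.2 255. ] [333.1 238.1] [381.  271.7] 19.7
scene red 320 [144.7 243.9] [165.2 239.8] [125.7 247.7] 4.3
scene blue 13 [281.6 179.6] [280.5 178.5] [283. 181.] 1.4
scene blue 28 [300.1 199.8] [295.7 194.2] [303.7 204.5] 1.6
scene blue 125 [306.1 265.2] [299.9 264.9] [312.1 265.6] 5.9
```

View pics/c6.png

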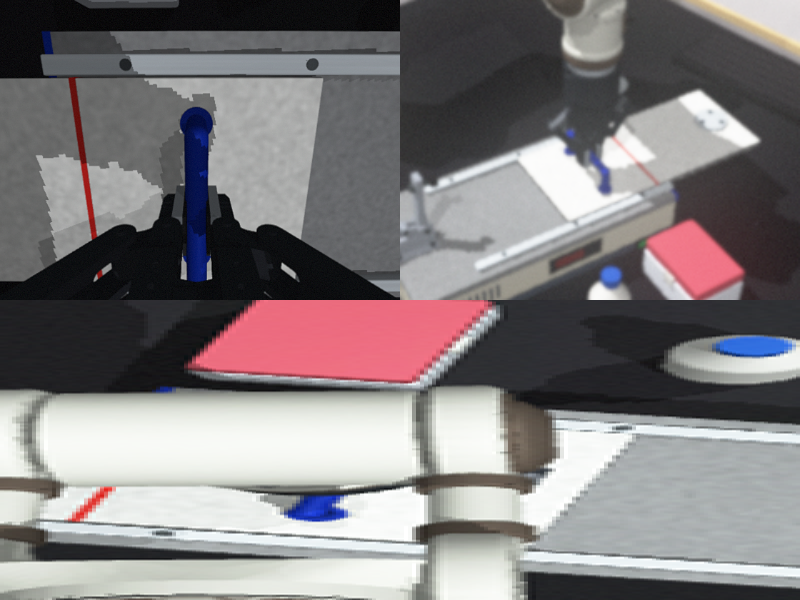

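The wrist view now shows the line at (70,78)–(98,270) of the left panel, about 20 px short of the lip. The board is clear of the tip box and still between the guides.

```bash
cat > m.py <<'E'
from h import *
np.set_printoptions(precision=4,suppress=True)
u=np.array([.2210,.9753])
def meas(im,P,r0,r1):
    red,blue=masks(im);W=lambda px,z:plane(*ray('wrist',px,pose=P),z)[:,:2]
    x=np.array([u[1],-u[0]])
    l=[(np.nonzero(red[r,:250])[0].mean(),r) for r in range(115,230,5) if red[r,:250].any()]
    L=W(l,.1);print('line along u',(L@u)[[0,-1]],(L@u).mean())
    rows=range(r0,r1,3);o=[];i=[]
    for r in rows:
        c=np.nonzero(blue[r,:110])[0]
        if len(c): o.append((c[0]-.5,r));i.append((c[-1]+.5,r))
    O=W(o,.09);I=W(i,.09);print('lip outer',(O@u).mean(),'inner',(I@u).mean(),'x',(O@x)[[0,-1]],'line x',(L@x)[[0,-1]])
    print('to outer',(O@u).mean()-(L@u).mean(),'to inner',(I@u).mean()-(L@u).mean())
if __name__=='__main__':
    s=manip.sense();meas(manip.camera('wrist'),(s['tool_pos'],s['tool_rot']),48,73)
E
python3 m.py; python3 - <<'E'
from m import *
# unit length from w4 view: rear edge pixels vs lip
im=cv2.imread('pics/w4.png')[:,:,::-1].copy()
P=(np.array([.4874,-.0011,.341]),np.array([[.9766,-.2151,0],[-.2151,-.9766,-.0002],[.0001,.0002,-1]]))
red,blue=masks(im)
o=[];i=[]
for r in list(range(104,115,2))+list(range(278,284,2)):
    c=np.nonzero(blue[r,:110])[0]
    if len(c): o.append((c[0]-.5,r));i.append((c[-1]+.5,r))
W=lambda px,z:plane(*ray('wrist',px,pose=P),z)[:,:2]
g=cv2.cvtColor(im,cv2.COLOR_RGB2GRAY).astype(float)
rear=[]
for r in (115,125,260,270):
    k=np.diff(cv2.GaussianBlur(g,(5,1),0)[r,400:460]);rear.append((400+k.argmin()+.5,r))
print(rear,(W(rear,.09)@u),'outer',(W(o,.09)@u),'inner',(W(i,.09)@u))
E
```

```text
line along u [0.3187 0.3186] 0.31874379187297036
lip outer 0.33772823938072866 inner 0.33264338940403343 x [0.5395 0.5299] line x [0.5123 0.4632]
to outer 0.018984447507758295 to inner 0.013899597531063068
[(np.float64(440.5), 115), (np.float64(439.5), 125), (np.float64(420.5), 260), (np.float64(419.5), 270)] [-0.0619 -0.0623 -0.062  -0.0625] outer [0.3386 0.3379 0.3383 0.3386 0.3379 0.3383 0.3378 0.3382 0.3386] inner [0.3325 0.3328 0.3332 0.3325 0.3328 0.3332 0.3319 0.3323 0.3327]
```

The rear-to-lip-outer distance measures 0.400 m, so the outer blue limit is the edge. 19 mm remain.

Converted, -0.019 m / 0.4 = -0.0475, -0.017 m / 0.4 = -0.0425.

Request:
shift_gripper(rows=[[[0, -0.015, 0, 0], [0, -0.03, 0, 0], [0, -0.0425, 0, 0], [0, -0.0475, 0, 0], [0, -0.0475, 0, 0], [0, -0.0475, 0, 0], [0, -0.0475, 0, 0]]])

```text
t: 13.5
tool_pos: [0.4933, 0.1602, 0.1295]
tool_rot: [[0.975, -0.222, 0.001], [-0.222, -0.975, -0.003], [0.002, 0.002, -1.0]]
contact_force: [-3.1, -6.9, 7.8]
width: 0.0098
grip_force: 59.5
```

```bash
python3 m.py
```

```text
line along u [0.3373 0.3371] 0.3371158614705375
lip outer 0.3376357397051999 inner 0.3355267219619251 x [0.5401 0.5304] line x [0.5128 0.4636]
to outer 0.0005198782346623743 to inner -0.0015891395086123916
```

Converted, 0.001 m / 0.4 = 0.0025, -0.0005 m / 0.4 = -0.0013.

Request:
shift_gripper(rows=[[[0, -0.0013, 0.0025, 0], [0, -0.0013, 0.0025, 0], [0, -0.0013, 0.0025, 0], [0, -0.0013, 0.0025, 0], [0, -0.0013, 0.0025, 0], [0, -0.0013, 0.0025, 0]]])

```text
t: 14.3
tool_pos: [0.4934, 0.1602, 0.1288]
tool_rot: [[0.975, -0.222, 0.001], [-0.222, -0.975, -0.004], [0.002, 0.004, -1.0]]
contact_force: [-3.7, -10.5, 9.3]
width: 0.0101
grip_force: 59.7
```

```bash
python3 m.py; python3 - <<'E'
from h import *
for n in('wrist','scene'): cv2.imwrite(f'pics/{n}8.png',manip.camera(n)[:,:,::-1])
a=cv2.imread('pics/wrist8.png');c=cv2.imread('pics/scene8.png')[100:280,240:480]
cv2.imwrite('pics/c8.png',np.hstack([cv2.resize(a,(400,300)),cv2.resize(c,(400,300))]))
E
```

```text
line along u [0.3375 0.3371] 0.3374122453332966
lip outer 0.33764478609278653 inner 0.3351173464350466 x [0.5401 0.5305] line x [0.513  0.4639]
to outer 0.0002325407594899187 to inner -0.0022948988982500196
```

View pics/c8.png

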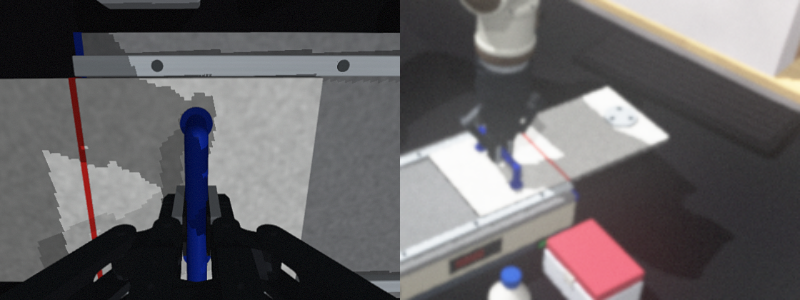

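The line at (70,78) runs in line with the lip's outer end at (76,35). The board lies level between the guides and is still gripped, with everything else standing.

```bash
python3 -c "
from bench import manip
print(manip.sense()['dq']); print(manip.sign_off())"
```

```text
[-0.02349347 -0.03535883  0.03396065  0.04223998  0.00690703 -0.04541998]
the job is handed in; nothing more can be done
None
```

The job is handed in (no verdict was returned): the clamp is open, the board is slid out with its red line measured about 0.2 mm from the unit's outer edge, and the gripper still holds it by the bow, lying flat; the leg, flask, bottle and tip box were not touched.

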